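Lock the tilting stage and hold a sample slide flush on its slope

ROBOT

A 6-joint arm with a two-finger parallel gripper is mounted at the origin on a cart in front of the work surface, level with it; the furniture and walls round the work are solid. World frame = base frame: x ahead of the robot, y to its left, z up, the work surface at z = 0. Lengths are in m, angles in rad, forces in N, time in s.
With the tool pointing down it reaches from about 0.35 to 0.975 m from the base axis. Payload 4.9 kg.
Tool frame: the origin (TCP) lies at the very end of the fingers, on their centre line; the grasp point (between the pads) lies 19 mm behind it (pinch_z is the distance from the TCP to the grasp point, in m); z points along the fingers, y is the line along which they close (so a half turn about z gives the same grasp; the last joint's range is limited). The gripper opens to 85 mm and grips with 20 to 120 N. Pads are 22 mm wide; open, the fingers measure 114 mm over their backs; the gripper's body (76 mm by 85 mm) begins 54 mm behind the grasp point. The pads swing forward as they close: fully open they stand 13 mm farther back than shut.
Start: joints at [-1.454, 0.053, 1.613, -0, 1.476, -0.119], TCP at [0.146, -0.608, 0.207] pointing down, gripper open.
Joint ranges: [-3.01, 3.01], [-1.01, 2.22], [0.06, 2.58], [-1.02, 4.17], [0.09, 2.62], [-3.14, 3.14]. Speed limits (rad/s): [2.57, 2.57, 3.14, 3.14, 3.14, 3.14].

INTERFACE

Orientations are given as a unit quaternion [w, x, y, z].
In Python, from plant import * gives the robot as it stands. The module is installed in compiled form; this text tells all that it offers.
- The arm moves only by the tool play_rows, never from a script. Its arguments are lists of equal length, an entry for each row: "linear": the shift along the world's x, y, z in m, a list of three; "turn": the turn about the world's z in degrees. A call has 1 to 8 rows; each row shifts and turns the commanded pose from where the row before left it; what a row does not reach is not made up. A row lasts 1/8 s, in which the tool goes at most 62.5 mm and 10.7 degrees, less where a joint would pass 70% of its speed; a pose out of reach is approached as far as the arm can. A call is refused whole if a number of a shift passes 0.0625 or a number of a turn 10.7, either way. A call with a gripper value outside its range is refused whole. "hand" is the finger opening in m, from 0 to 0.0854, set as the call begins (left out, the last holds). The fingers move at their own pace and stop on an object; the grip force is fixed at half the most. Time passes only in rows, so rows that do not move let the fingers close. It gives the time, the measured TCP pose, the force, the opening and the grip force at its end, in the units of the state.
- state(): the state, without advancing time (a new reading comes with each control period).
- grab_frame(name): name is "side" or "top"; returns the picture (400x640x3 uint8, red, green, blue); there is no depth.
- camera_info(name): a dict with "camera_matrix" (3x3 intrinsics, pixels), "distortion" ([k1, k2, p1, p2, k3] as OpenCV has them; the pictures are not rectified), "origin" and "attitude" of the camera in the world. Camera axes: x right, y down, z forward; pixel columns grow to the right and rows downward; lengths in m; the calibration is good to about 2 mm. A picture is of the moment at which its call begins. camera_info takes no time and is no camera call.
- job_done(): hands the job in; it is judged then, once.
Trained networks look in the newest picture that a camera, given by its name, has taken for a name from the list of things; names that differ only in an ending like _2 or _b are one class to them, and where a whole thing is asked for, a point or a joint stands for the part that bears it (a point fixed in the world has none). Each returns a list of dicts, best first, with "p" (0 to 1); they miss things now and then, are a little off and sometimes report something else, mostly with a low value. They report only what shows in the picture. A call takes as long as a camera call.
- trace(camera, thing): "region" (400x640 bool, what is visible of it) and "location" ([column, row] in pixels, amid what is visible of it).
The state is a dict: "time": time; "joint_pos": joint angles; "joint_vel": joint speeds; "joint_efforts": joint torques, N m; "tool_pos": TCP position; "tool_rot": TCP orientation; "contact_force": force on the tool from outside, world axes, zero at the start; "ft_torque": the same for the moment, N m; "gripper_width": opening from 0.0 (shut) to 1.0 (fully open); "grasp_force": force on a finger pad.
Only numpy, scipy, OpenCV 4.12 (cv2) and the standard library are available. Lean on these libraries where they do the work, as an engineer would, in place of code of your own. Each camera call takes 0.05 s, during which the arm holds its last target. There are 200 camera calls.

TASK

Get the sample slide pressed up for bonding on the small tilting stage. First turn the stage's knurled lock collar clockwise until it stops at its locked mark, which draws the slack out of the sloped table; then pick up the sample slide by its rib, tilt it to the table's slope and press it gently, flat and flush, onto the sloped face between the two side rails and above the lower lip. Finish while still gripping the slide and pressing it there, and leave the other things on the worktop where they are.

Things in the scene. Friction and masses are not known exactly. Their poses are not given: they have to be found in the camera images.
- stage_face (a point): Centre of the clear face of the sloped steel table on the grey stage, about 77 mm up. x points up the slope (away from the robot), y level to the left, z out of the face. Slope 11 to 29 deg once locked, new each time. Clear area 81 mm (x) by 52 mm (y), between two side rails 3 mm high; a lip 3.5 mm high crosses the lower end, the upper end is open.
- tilt_table: The tilting table, 86 x 62 mm over all; origin on its tilt axis, axes as stage_face, which lies at (2.5, 0, 16) mm here. While the collar is open it hangs up to 4.6 deg steeper; turning the collar draws it up to its set slope, where it does not yield to a light press. Bearing cheeks 33 to 41 mm either side of its middle, tops 80 mm up. A white dryer, 125 mm high, stands behind it to the left.
- lock_collar (a joint): Turn of the lock collar about its vertical axis, rad: 0 open (lug at the single line), 1.25 locked, at its stop (lug at the double line, on the robot's side). Turns clockwise seen from above with about 0.1 N m and stays where left. Starts at 0 to 0.25.
- collar_mid (a point): On the collar's axis at mid-height, 61.5 mm up, at the stage's right end. Knurled dark steel ring, 48 mm across, 22 mm high; z up, -x along its small lug (8 mm wide, out to 36.5 mm from the axis, lowest 8 mm of the ring only). Right below it a flange 72 mm across, its top 50 mm up; inside it a fixed stud to 83 mm up. Grip across the ring from above.
- sample_slide: The sample slide, loose on the worktop: a flat aluminium plate 64 (x) x 46 (y) x 6 mm (z) with a straight grip rib on top, 40 mm long (x), 12 mm thick (y), from 6 to 28 mm above the underside. About 90 g, the same turned half round. Origin at the centre of its underside; z points out of its top. The underside goes on the table's face, with x along the slope.
- mount_a: round red resin-mounted metal specimen, 30 mm across, 17 mm high, standing on the worktop; origin under its centre; a bystander
- mount_b: a round green resin-mounted specimen, 30 mm across, 21 mm high; origin under its centre; a bystander
- loupe: black stand magnifier, 34 mm round and 34 mm high; origin under its centre; a bystander
- suspension: white spray bottle with a coloured cap, 44 mm round, 138 mm high, behind the stage; origin under its centre; a bystander
- timer: small flat lab timer, 60 x 62 x 17 mm; origin under its centre; a bystander

How it is judged:
On the way, in this order (a step that is already met when the one before it is completed fails the run):
1. the lock collar is turned to its locked mark (value of joint lock_collar above 1.15 rad), for 0.2 s.
2. the slide is lifted clear in the fingers, the collar still locked (height (world z) of sample_slide above 0.03 m and contact force between the fingers and sample_slide above 2 N and value of joint lock_collar above 1.15 rad), for 0.2 s.
3. the slide is held flush on the sloped face (angle between the z axis of sample_slide and the z axis of stage_face, either way round below 0.025 rad and angle between the x axis of sample_slide and the x axis of stage_face, either way round below 0.1 rad and z of sample_slide in the frame of stage_face between -0.002 and 0.0015 m and y of sample_slide in the frame of stage_face between -0.004 and 0.004 m and x of sample_slide in the frame of stage_face between -0.01 and 0.01 m and height (world z) of sample_slide above 0.06 m and contact force between sample_slide and tilt_table between 3 and 25 N and contact force between the fingers and sample_slide above 2 N and value of joint lock_collar above 1.15 rad), for 0.3 s.
At the end, for the whole second after the job is handed in: Collar above 1.15 rad. Slide still gripped, at rest on the sloped face: underside within 1.5 mm of it and parallel within 0.025 rad, square to the rails within 0.1 rad, centre within 10 mm along and 4 mm across of the face centre, pressed on with 3 to 25 N (all of step 3 and linear speed of sample_slide below 0.02 m/s); the arm keeps its last pose, push and grip.
It fails at once if a bystander is pushed more than 30 mm (distance of any of mount_a, mount_b, loupe, suspension, timer from where it was at the start of the episode above 0.03 m).
It fails at once if the slide is rammed against the table (over 50 N) (contact force between sample_slide and tilt_table above 50 N).
It also fails if it takes over 58 s, if anything falls off the work surface, if the arm or the gripper's body presses on something with over 40 N, if the wrist force passes 120 N, or if a joint passes its speed limit or range.

## Working session

There is one attempt and no reset: what is moved stays moved. The work goes in short steps, Python scripts to look and compute and a tool call to move; the robot and the scene stay as the last step left them, time stands still between calls to the robot, and variables do not carry over. Pictures are saved under pics/ and viewed, at most 10 in all, crops included, and the job is handed in when it is done.

Besides the shell and the picture viewer there is one more tool, called after "Emit:" as name(argument=value, ...) on one line, values as JSON. play_rows: Moves the arm, as the interface text tells. Its arguments: {"type":"object","properties":{"linear":{"type":"array","items":{"type":"array","items":{"type":"number"}}},"turn":{"type":"array","items":{"type":"number"}},"hand":{"type":"number"}},"required":["linear","turn"]}

```bash
mkdir -p pics
cat > h.py <<'E'
from plant import *
import numpy as np, cv2
from scipy.spatial.transform import Rotation as R
def cam(n):
    c=camera_info(n); K=np.array(c["camera_matrix"],float); d=np.array(c["distortion"],float)
    a=np.array(c["attitude"],float)
    M=a if a.shape==(3,3) else R.from_quat(a[[1,2,3,0]]).as_matrix()
    return K,d,np.array(c["origin"],float),M
def ray(n,px):
    K,d,o,M=cam(n); u=cv2.undistortPoints(np.array(px,float).reshape(-1,1,2),K,d).reshape(-1,2)
    return o,np.c_[u,np.ones(len(u))]@M.T
def onz(n,px,z):
    o,r=ray(n,px); return o+r*((z-o[2])/r[:,2])[:,None]
def proj(n,P):
    K,d,o,M=cam(n); Q=(np.atleast_2d(P)-o)@M
    return cv2.projectPoints(Q,np.zeros(3),np.zeros(3),K,d)[0].reshape(-1,2)
def shot(n,f):
    im=grab_frame(n); cv2.imwrite("pics/"+f,im[:,:,::-1]); return im
E
python3 - <<'E'
from h import *
np.set_printoptions(precision=3,suppress=True)
for n in("top","side"):
    print(n,camera_info(n)); shot(n,n+"0.png")
    for t in("sample_slide","lock_collar","tilt_table","stage_face","mount_a","loupe","timer","suspension"):
        for r in trace(n,t)[:2]:
            m=r["region"]; ys,xs=np.nonzero(m)
            print(t,round(r["p"],2),r["location"],m.sum(),[xs.min(),xs.max(),ys.min(),ys.max()] if len(xs) else "")
print(state())
E
```

```text
top {'camera_matrix': array([[500.172,   0.   , 315.491],
       [  0.   , 500.172, 199.358],
       [  0.   ,   0.   ,   1.   ]]), 'distortion': array([-0.059,  0.   ,  0.   ,  0.   ,  0.   ]), 'origin': array([0.408, 0.161, 1.112]), 'attitude': array([ 0.066, -0.643,  0.759, -0.078])}
sample_slide 0.66 [249.5, 286.0] 665 [np.int64(236), np.int64(269), np.int64(265), np.int64(299)]
sample_slide 0.32 [402.2, 109.5] 585 [np.int64(389), np.int64(413), np.int64(91), np.int64(125)]
lock_collar 0.56 [425.8, 174.1] 251 [np.int64(420), np.int64(443), np.int64(161), np.int64(182)]
lock_collar 0.47 [249.8, 281.3] 597 [np.int64(236), np.int64(268), np.int64(266), np.int64(299)]
tilt_table 0.82 [406.8, 220.4] 1319 [np.int64(386), np.int64(428), np.int64(192), np.int64(245)]
stage_face 0.6 [407.4, 220.2] 1265 [np.int64(385), np.int64(429), np.int64(192), np.int64(243)]
mount_a 0.66 [263.5, 208.9] 148 [np.int64(258), np.int64(270), np.int64(201), np.int64(215)]
mount_a 0.56 [321.5, 287.9] 137 [np.int64(317), np.int64(329), np.int64(281), np.int64(294)]
loupe 0.74 [407.2, 220.6] 1291 [np.int64(386
[... 1443 characters left out ...]
2), np.int64(214), np.int64(232)]
timer 0.85 [303.4, 286.6] 943 [np.int64(281), np.int64(327), np.int64(272), np.int64(302)]
suspension 0.59 [280.9, 145.7] 267 [np.int64(277), np.int64(292), np.int64(133), np.int64(157)]
{'time': 0.9, 'joint_pos': array([-1.454,  0.053,  1.613,  0.   ,  1.476, -0.119]), 'joint_vel': array([ 0.001,  0.   , -0.   , -0.001,  0.001,  0.001]), 'joint_efforts': array([ -0.002, -39.368, -37.047,  -0.   ,   0.   ,   0.   ]), 'tool_pos': array([ 0.146, -0.608,  0.207]), 'tool_rot': array([0.   , 0.993, 0.118, 0.   ]), 'contact_force': array([-0.319, -0.042, -0.16 ]), 'ft_torque': array([-0.004,  0.018, -0.038]), 'grasp_force': 0.0, 'gripper_width': 1.003063391552286}
```

View pics/top0.png

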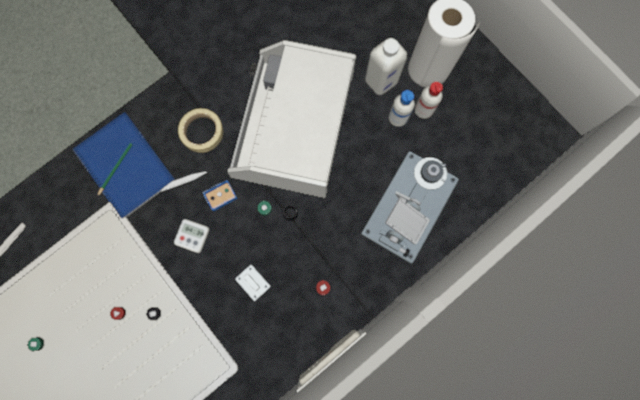

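View pics/side0.png

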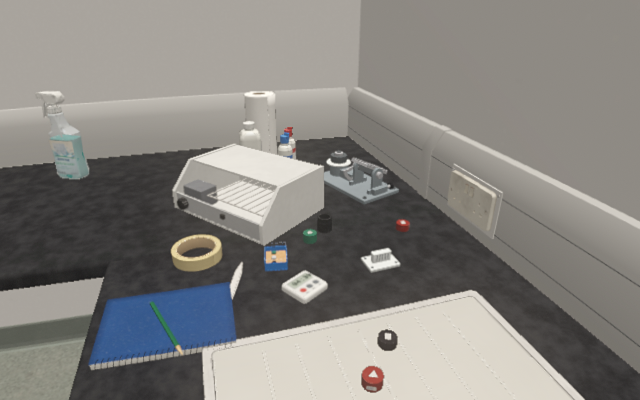

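Top view: slide at about (252,283), grey stage with the collar at (431,172) and the table at (407,218). The side view shows the slide at (380,260), the collar at (340,158) and the table at (365,170).

Run:
```python
from h import *
np.set_printoptions(precision=3,suppress=True)
print("slide",onz("top",[[249.5,284]],.006),"rib side",onz("side",[[380,262]],.006))
print("collar top",onz("top",[[431,171]],.0725)); print("side",onz("side",[[340,158]],.0615))
print("table",onz("top",[[406.8,220]],.077))
print("axes: base px->", onz("top",[[300,200],[310,200],[300,210]],0))
print("mounts",onz("top",[[263.5,208],[322,288],[290,212],[190,236],[403,110]],.01))
ims={n:cv2.imread(f"pics/{n}0.png") for n in("top","side")}
def crop(n,x,y,w,h,s): return cv2.resize(ims[n][y:y+h,x:x+w],None,fx=s,fy=s,interpolation=cv2.INTER_CUBIC)
a=crop("top",355,145,110,125,4);b=crop("side",315,140,90,65,4)[:260]
c=crop("top",225,255,50,50,4);d=crop("side",350,240,60,40,4)
H=np.zeros((500,800,3),np.uint8);H[:500,:440]=a;H[:260,440:800]=b;H[260:460,440:640]=c;H[460-160:460,640:800]=d[:160,:160]
cv2.imwrite("pics/crop0.png",H)
```

```text
slide [[0.472 0.296 0.006]] rib side [[0.475 0.296 0.006]]
collar top [[ 0.642 -0.131  0.073]]
side [[ 0.639 -0.133  0.062]]
table [[ 0.545 -0.057  0.077]]
axes: base px-> [[0.64  0.157 0.   ]
 [0.637 0.135 0.   ]
 [0.617 0.161 0.   ]]
mounts [[ 0.634  0.241  0.01 ]
 [ 0.437  0.141  0.01 ]
 [ 0.615  0.184  0.01 ]
 [ 0.598  0.412  0.01 ]
 [ 0.811 -0.115  0.01 ]]
```

View pics/crop0.png

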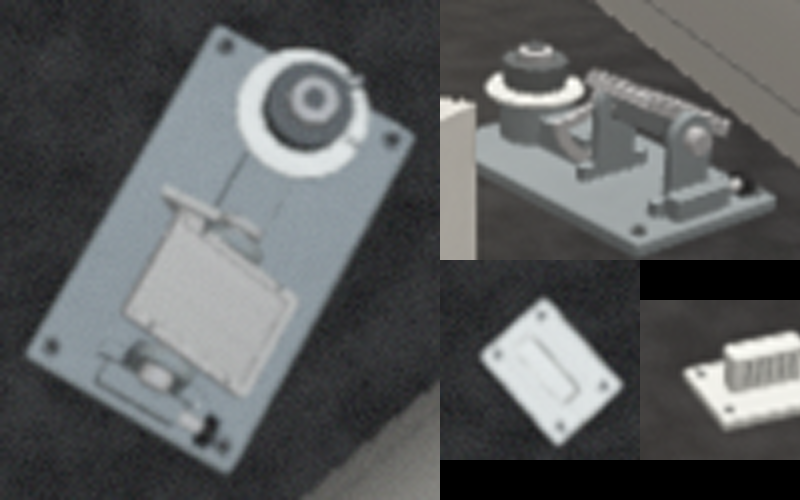

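Run:
```python
from h import *
np.set_printoptions(precision=3,suppress=True)
def tri(a,b):
    o1,r1=ray("top",[a]);o2,r2=ray("side",[b]);A=np.c_[r1[0],-r2[0]];t=np.linalg.lstsq(A,o2-o1,rcond=None)[0]
    p,q=o1+t[0]*r1[0],o2+t[1]*r2[0];return (p+q)/2,np.linalg.norm(p-q)
# outlet ends: far (right-up in top) ~ left in side
print(tri((362,334),(447,195)),tri((300,389),(497,230)))
print("wall foot top view",onz("top",[[365,325],[582,133],[470,225]],0),"side",onz("side",[[440,205],[350,150],[560,290]],0))
print("proj base/TCP",[ (n,proj(n,[[.146,-.608,.2],[.35,-.3,.2],[0,0,.3],[.146,-.608,.5]])) for n in("top","side")])
```

```text
(array([0.337, 0.077, 0.069]), np.float64(0.011965889545330191)) (array([0.249, 0.218, 0.065]), np.float64(0.005481546073657073))
wall foot top view [[ 0.344  0.062  0.   ]
 [ 0.691 -0.53   0.   ]
 [ 0.52  -0.212  0.   ]] side [[ 0.348 -0.01   0.   ]
 [ 0.65  -0.397 -0.   ]
 [ 0.138  0.306  0.   ]]
proj base/TCP [('top', array([[750.99 , 370.539],
       [569.554, 291.093],
       [466.466, 556.38 ],
       [926.097, 392.832]])), ('side', array([[495.556,  92.387],
       [443.52 , 105.782],
       [615.053, 101.17 ],
       [508.934,   5.781]]))]
```

Run:
```python
from h import *
a=cv2.imread("pics/top0.png");b=cv2.imread("pics/side0.png")
H=np.zeros((600,800,3),np.uint8)
H[:300]=cv2.resize(a[150:400,270:640],(800,540))[120:420]
H[300:]=cv2.resize(b[0:320,300:640],(800,753))[100:400]
cv2.imwrite("pics/wall.png",H)
```

```text
(no output)
```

View pics/wall.png

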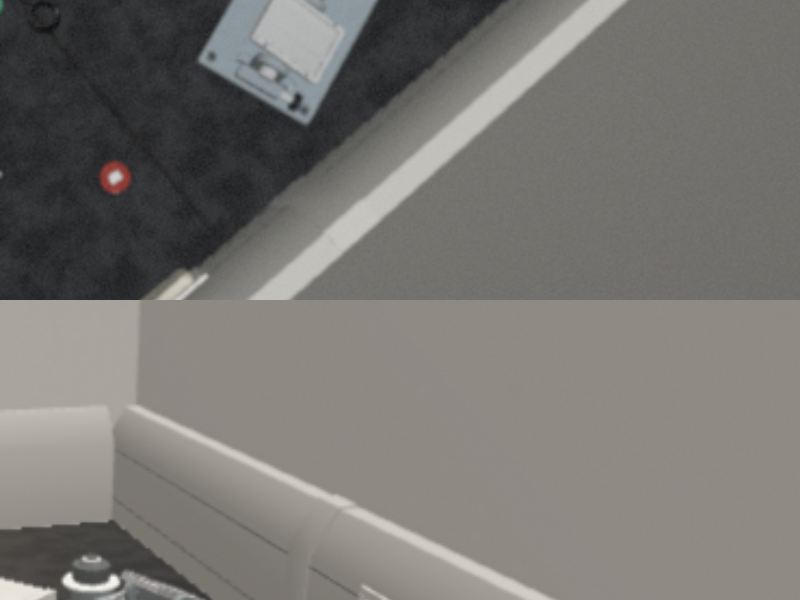

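Top view shows the stage 0.11 m from a wall strip with trunking, running between it and the base side. That may be scenery only, so I'll move cautiously and check forces.

Emit:
play_rows(linear=[[0.03, 0.03, 0], [0.03, 0.03, 0], [0.03, 0.03, 0], [0.03, 0.03, 0], [0.03, 0.03, 0], [0.03, 0.03, 0], [0.03, 0.03, 0], [0.01, 0.01, 0]], turn=[9.9, 9.9, 9.9, 9.9, 9.9, 9.9, 9.9, 9.9])

```text
time: 1.9
tool_pos: [0.3674, -0.3861, 0.2076]
tool_rot: [0.0, 0.687, 0.726, 0.0]
contact_force: [-0.4, -0.0, 0.6]
gripper_width: 0.999
grasp_force: 0.0
```

Emit:
play_rows(linear=[[0.02, 0.02, 0], [0.02, 0.02, 0], [0.02, 0.02, 0], [0.02, 0.02, 0], [0.01, 0.01, 0], [0.0, 0.0, 0]], turn=[9.9, 9.9, 0, 0, 0, 0])

```text
time: 2.65
tool_pos: [0.4562, -0.2974, 0.2074]
tool_rot: [-0.0, 0.555, 0.832, -0.0]
contact_force: [-0.5, -0.0, 0.4]
gripper_width: 1.001
grasp_force: 0.0
```

Emit:
play_rows(linear=[[0.015, 0.013, 0], [0.015, 0.013, 0], [0.015, 0.013, 0], [0.015, 0.013, 0]], turn=[0, 0, 0, 0])

```text
time: 3.15
tool_pos: [0.5171, -0.2447, 0.2074]
tool_rot: [-0.0, 0.555, 0.832, 0.0]
contact_force: [0.3, 0.2, 0.1]
gripper_width: 0.999
grasp_force: 0.0
```

Run:
```python
from h import *
print(state()["contact_force"],state()["joint_pos"])
a=shot("top","t1.png");b=shot("side","s1.png")
H=np.zeros((400,800,3),np.uint8);H[:,:400]=a[:,240:][:,:,::-1];H[:,400:]=b[:,240:][:,:,::-1];cv2.imwrite("pics/c1.png",H)
```

```text
[0.28603388 0.15628775 0.08736419] [-5.71988861e-01 -7.26871935e-02  1.73744673e+00  3.61045972e-05
  1.47685399e+00 -9.65197565e-01]
```

View pics/c1.png

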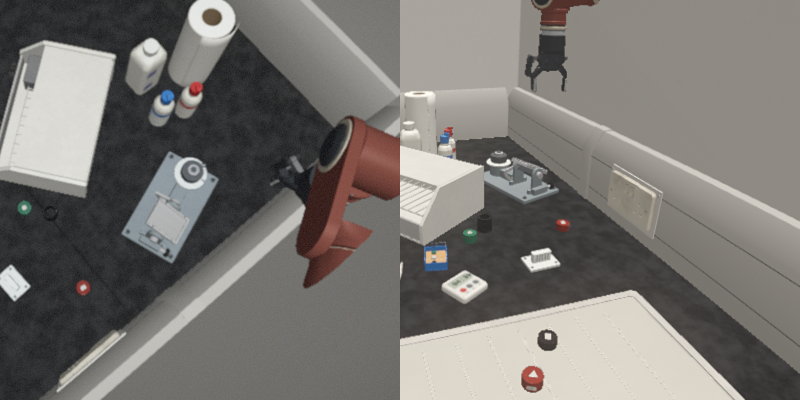

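The arm shows up through the "wall" with no contact, so the wall is no obstacle. Next I go over the collar (0.641, -0.134).

Emit:
play_rows(linear=[[0.031, 0.0278, 0], [0.031, 0.0278, 0], [0.031, 0.0278, 0], [0.031, 0.0278, -0.01], [0, 0, -0.03], [0, 0, -0.03], [0, 0, -0.02], [0, 0, 0]], turn=[0, 0, 0, 0, 0, 0, 0, 0])

```text
time: 4.25
tool_pos: [0.6386, -0.1343, 0.1152]
tool_rot: [-0.002, 0.556, 0.831, -0.001]
contact_force: [0.4, 0.3, -0.0]
gripper_width: 0.999
grasp_force: 0.0
```

Run:
```python
from h import *
print(state()["tool_pos"],state()["contact_force"],state()["joint_pos"])
a=shot("top","t2.png");b=shot("side","s2.png")
H=np.zeros((400,800,3),np.uint8);H[:,:400]=cv2.resize(a[120:220,380:480],(400,400),interpolation=2)[:,:,::-1];H[:,400:]=cv2.resize(b[90:190,300:400],(400,400),interpolation=2)[:,:,::-1];cv2.imwrite("pics/c2.png",H)
```

```text
[ 0.63863017 -0.13425434  0.11516826] [ 0.39845955  0.26066032 -0.02805048] [-3.21081031e-01  1.88863351e-01  1.62249515e+00 -1.57104542e-04
  1.33428148e+00 -7.13696098e-01]
```

View pics/c2.png

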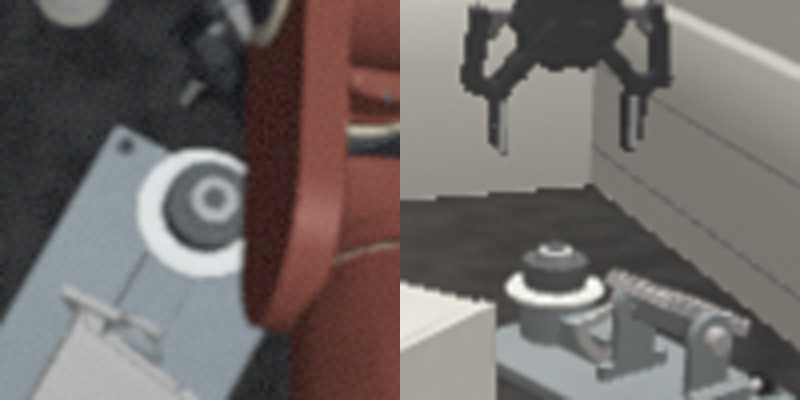

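Run:
```python
from h import *
np.set_printoptions(precision=1,suppress=True)
c=np.array([.6386,-.1343]);u=np.array([np.cos(np.radians(22.5)),np.sin(np.radians(22.5))])
P=[[*(c+s*.0425*u),z] for s in(-1,1) for z in(.115,.128)]+[[.641,-.134,.083],[.641,-.134,.0725]]
for n in("top","side"): print(n,proj(n,P))
```

```text
top [[449.3 183.8]
 [451.  182.3]
 [426.  150.2]
 [427.3 148.3]
 [433.6 169.8]
 [432.5 171.1]]
side [[354.9 139.9]
 [355.1 135.6]
 [326.3 141. ]
 [326.3 136.7]
 [339.6 150.9]
 [339.5 154.3]]
```

Emit:
play_rows(linear=[[0.001, 0, -0.02], [0.001, 0, -0.02], [0, 0, -0.015], [0, 0, 0]], turn=[0, 0, 0, 0])

```text
time: 4.85
tool_pos: [0.6403, -0.1339, 0.0595]
tool_rot: [-0.002, 0.555, 0.832, -0.001]
contact_force: [-0.4, -0.1, 0.9]
gripper_width: 0.998
grasp_force: 0.0
```

Emit:
play_rows(linear=[[0, 0, 0], [0, 0, 0], [0, 0, 0], [0, 0, 0], [0, 0, 0]], turn=[0, 0, 0, 0, 0], hand=0.04)

```text
time: 5.48
tool_pos: [0.6421, -0.1345, 0.0626]
tool_rot: [0.0, 0.555, 0.832, 0.0]
contact_force: [-0.5, 0.4, -0.2]
gripper_width: 0.47
grasp_force: 0.0
```

Emit:
play_rows(linear=[[0, 0, 0], [0, 0, 0], [0, 0, 0], [0, 0, -0.005], [0, 0, -0.003], [0, 0, 0]], turn=[0, 0, 0, 0, 0, 0], hand=0.068)

```text
time: 6.22
tool_pos: [0.6416, -0.1343, 0.0537]
tool_rot: [-0.001, 0.555, 0.832, -0.0]
contact_force: [0.1, 0.2, 0.3]
gripper_width: 0.796
grasp_force: 0.0
```

Run:
```python
from h import *
print(state()["tool_pos"],state()["contact_force"],state()["gripper_width"])
b=shot("side","s3.png");a=shot("top","t3.png")
H=np.zeros((480,800,3),np.uint8);H[:,:480]=cv2.resize(b[100:180,300:380],(480,480),interpolation=2)[:,:,::-1]
H[:320,480:]=cv2.resize(a[120:200,380:460],(320,320),interpolation=2)[:,:,::-1]
cv2.imwrite("pics/c3.png",H)
```

```text
[ 0.64155971 -0.13434594  0.05366845] [0.13216149 0.202181   0.31044462] 0.795590823015492
```

View pics/c3.png

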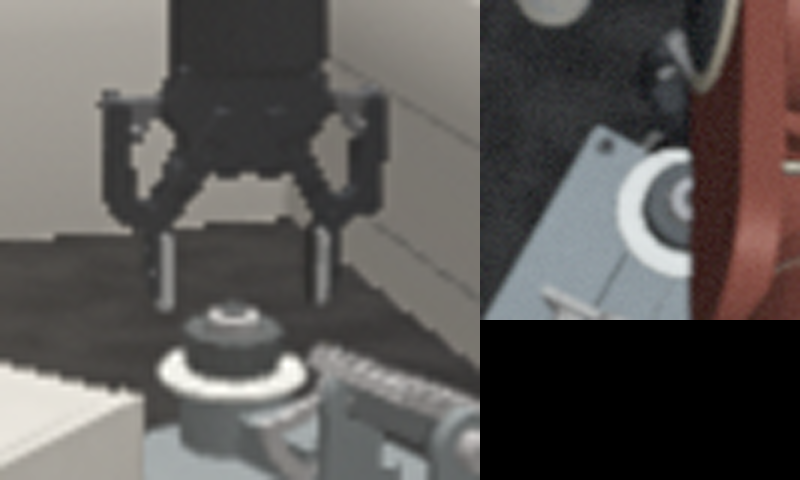

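Side view: fingertips at row ~152, level with the stud top (row 150), about 27 mm above the reported TCP. They straddle the ring centrally but need to go roughly 20 mm lower.

Emit:
play_rows(linear=[[0, 0, -0.008], [0, 0, -0.007], [0, 0, -0.003], [0, 0, 0]], turn=[0, 0, 0, 0])

```text
time: 6.82
tool_pos: [0.6417, -0.1344, 0.0358]
tool_rot: [-0.0, 0.555, 0.832, -0.0]
contact_force: [1.2, -0.3, -0.1]
gripper_width: 0.795
grasp_force: 0.0
```

Emit:
play_rows(linear=[[0, 0, 0], [0, 0, 0], [0, 0, 0], [0, 0, 0]], turn=[0, 0, 0, 0], hand=0.03)

```text
time: 7.32
tool_pos: [0.6448, -0.1336, 0.0383]
tool_rot: [0.002, 0.555, 0.832, 0.002]
contact_force: [4.2, 3.8, 1.3]
gripper_width: 0.528
grasp_force: 61.0
```

Emit:
play_rows(linear=[[0.002, 0, 0], [0, 0, 0], [0, 0, 0], [0, 0, 0], [0, 0, 0], [0, 0, 0], [0, 0, 0], [0, 0, 0]], turn=[-7, -7, -7, -7, -7, -7, -7, 0])

```text
time: 8.32
tool_pos: [0.6451, -0.1336, 0.0382]
tool_rot: [0.0, 0.85, 0.527, 0.001]
contact_force: [-0.6, 4.1, 5.8]
gripper_width: 0.523
grasp_force: 61.5
```

```bash
python3 -c "
from h import *
s=state();print(s['tool_pos'],s['contact_force'],s['ft_torque'],s['gripper_width'],s['joint_pos'])"
```

```text
[ 0.64510229 -0.13361613  0.03821857] [-0.55004968  4.09043723  5.80047241] [ 0.68044148  0.13068119 -0.11147293] 0.5226054740039797 [-0.31801256  0.28018183  1.65385284  0.00209493  1.20584388  0.14291658]
```

Emit:
play_rows(linear=[[0, 0, 0], [0, 0, 0], [0, 0, 0], [0, 0, 0]], turn=[-4, -4, -4, 0])

```text
time: 8.82
tool_pos: [0.6451, -0.1337, 0.0382]
tool_rot: [0.0, 0.9, 0.436, 0.001]
contact_force: [-0.9, 3.5, 5.6]
gripper_width: 0.525
grasp_force: 61.6
```

```bash
python3 -c "
from h import *
s=state();print(s['tool_pos'],s['contact_force'],s['ft_torque'],s['gripper_width'],s['joint_pos'])"
```

```text
[ 0.64514378 -0.13369442  0.03822055] [-0.92787995  3.53904039  5.57629135] [0.62151078 0.07638902 0.75051588] 0.5252142768941633 [-3.17732027e-01  2.80226858e-01  1.65379371e+00  1.23049366e-03
  1.20565294e+00  3.49693320e-01]
```

Emit:
play_rows(linear=[[0, 0, 0], [0, 0, 0], [0, 0, 0]], turn=[-4, -4, 0])

```text
time: 9.2
tool_pos: [0.6423, -0.1363, 0.0379]
tool_rot: [0.0, 0.929, 0.371, -0.003]
contact_force: [-8.7, -3.8, 10.1]
gripper_width: 0.531
grasp_force: 61.0
```

```bash
python3 -c "
from h import *
s=state();print(s['tool_pos'],s['contact_force'],s['ft_torque'],s['gripper_width'],s['joint_pos'])"
```

```text
[ 0.64225306 -0.13629699  0.03788688] [-8.69714856 -3.82453126 10.07522358] [-0.47200322  1.74566199 -0.09908063] 0.5307793412943371 [-0.32032325  0.27981098  1.65493166 -0.0047042   1.21062959  0.49156388]
```

Emit:
play_rows(linear=[[0, 0, 0], [0, 0, 0], [0, 0, 0], [0, 0, 0.03], [0, 0, 0.05], [0, 0.02, 0.05], [-0.02, 0.05, 0.03], [-0.02, 0.05, 0]], turn=[0, 0, 0, 0, 0, 0, 0, 0], hand=0.07)

```text
time: 10.2
tool_pos: [0.6059, -0.0137, 0.201]
tool_rot: [0.002, 0.929, 0.37, 0.003]
contact_force: [-0.2, 1.2, -0.1]
gripper_width: 0.816
grasp_force: 0.0
```

Emit:
play_rows(linear=[[-0.02, 0.05, 0], [-0.02, 0.05, 0], [-0.02, 0.05, 0], [-0.02, 0.05, 0], [-0.02, 0.05, 0], [0, 0, 0]], turn=[0, 0, 0, 0, 0, 0])

```text
time: 10.95
tool_pos: [0.5026, 0.2384, 0.1965]
tool_rot: [-0.0, 0.928, 0.373, 0.0]
contact_force: [0.2, -0.0, 0.2]
gripper_width: 0.82
grasp_force: 0.0
```

Run:
```python
from h import *
np.set_printoptions(precision=4,suppress=True)
print(state()["tool_pos"],state()["joint_pos"])
a=shot("top","t4.png");b=shot("side","s4.png")
H=np.zeros((480,800,3),np.uint8);H[:440,:440]=cv2.resize(a[148:258,360:470],(440,440),interpolation=2)[:,:,::-1]
H[:280,440:]=cv2.resize(b[140:210,315:405],(360,280),interpolation=2)[:,:,::-1]
H[280:480,440:640]=cv2.resize(a[255:305,225:275],(200,200),interpolation=2)[:,:,::-1]
cv2.imwrite("pics/c4.png",H)
# slide plate from first picture, bright blob
im=cv2.imread("pics/top0.png")[255:310,225:280].min(2); _,t=cv2.threshold(im,140,255,0)
c=max(cv2.findContours(t,0,1)[0],key=cv2.contourArea); box=cv2.boxPoints(cv2.minAreaRect(c))+[225.,255.]
P=onz("top",box,.006);print(P,P.mean(0),[np.linalg.norm(P[i]-P[i-1]) for i in range(4)])
```

```text
[0.5026 0.2384 0.1965] [ 0.3088 -0.1045  1.7855  0.0005  1.4603  1.1145]
[[0.4894 0.3278 0.006 ]
 [0.515  0.2879 0.006 ]
 [0.4594 0.2517 0.006 ]
 [0.4343 0.2914 0.006 ]] [0.4745 0.2897 0.006 ] [np.float64(0.0660247965640126), np.float64(0.047368265346696796), np.float64(0.06633817048319574), np.float64(0.0469604221388042)]
```

View pics/c4.png

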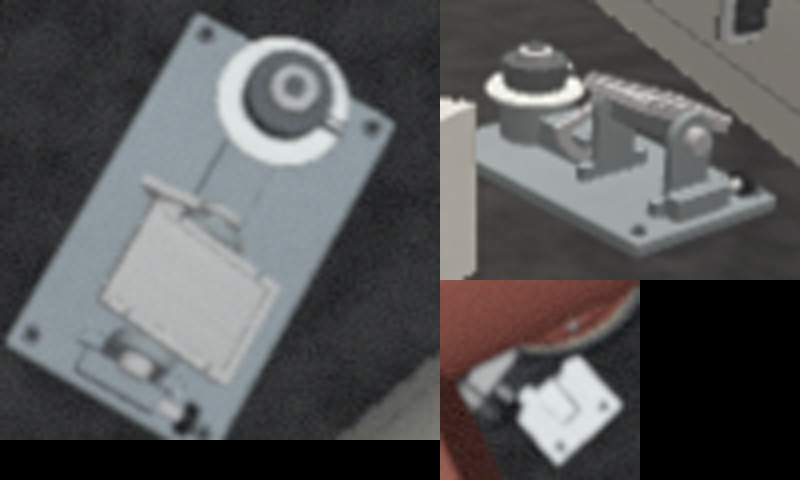

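Top view: the lug now points to crop (338,127), down and right, where the double mark was. I'll check the angles numerically, along with the slide's pose.

Run:
```python
from h import *
np.set_printoptions(precision=4,suppress=True)
# axis from white flange blob in both pics
a=cv2.imread("pics/t4.png");b=cv2.imread("pics/top0.png")
for n,im in(("t0",b),("t4",a)):
    s=im[150:200,405:460].min(2); t=(s>195).astype(np.uint8)
    c=np.vstack(cv2.findContours(t,0,1)[0]); (e,ax,an)=cv2.fitEllipse(cv2.convexHull(c)); e=np.array(e)+[405,150]; print(n,e,ax,onz("top",[e],.05))
c=onz("top",[e],.05)[0,:2]
for nm,p,z in(("lug0",(444.5,165),.055),("lug4",(445.5,180),.055),("single",(441.3,164.3),.05),("double",(443.8,180.5),.05)):
    d=onz("top",[p],z)[0,:2]-c; print(nm,np.hypot(*d),np.degrees(np.arctan2(d[1],d[0])))
```

```text
t0 [429.9827 173.1083] (29.949508666992188, 31.94161605834961) [[ 0.6425 -0.1339  0.05  ]]
t4 [430.0165 173.0134] (29.92742156982422, 31.838132858276367) [[ 0.6427 -0.134   0.05  ]]
lug0 0.03600362152603038 -71.39058574586474
lug4 0.0363594103610611 -127.39583891086953
single 0.03281875617010931 -62.06021463467943
double 0.034136848656572606 -129.1834864371504
```

Run:
```python
from h import *
from scipy.optimize import least_squares
np.set_printoptions(precision=4,suppress=True)
h=np.array([(205,33),(372,127),(30,332)])/4+[360,148]; P=onz("top",h,.01)
d=P[0]-P[2]; e=P[1]-P[0]; print("holes",P,"yaw from long",np.degrees(np.arctan2(d[1],d[0]))+90,"short",np.degrees(np.arctan2(e[1],e[0]))+180)
a=cv2.imread("pics/t4.png"); r=trace("top","tilt_table")
for q in r[:2]:
    c=max(cv2.findContours(q["region"].astype(np.uint8),0,1)[0],key=cv2.contourArea); print(q["p"],cv2.boxPoints(cv2.minAreaRect(c)).tolist())
def corners(p,xs=(-.0455,.0405)):
    cx,cy,yaw,s=p; M=R.from_euler("ZY",[yaw,-s]).as_matrix()
    q=np.array([(xs[1],-.031,.003),(xs[0],-.031,.003),(xs[0],.031,.003),(xs[1],.031,.003)])
    return q@M.T+[cx,cy,.077]
t=np.array([(165,200),(278,280),(225,383),(100,300)])/4+[360,148]
s=least_squares(lambda p:(proj("top",corners(p))-t).ravel(),[.55,-.06,.9,.35]); print(s.x,np.degrees(s.x[2:]),s.fun)
print("side pred",proj("side",corners(s.x)))
```

```text
holes [[ 0.6975 -0.1108  0.01  ]
 [ 0.6274 -0.1939  0.01  ]
 [ 0.544   0.0206  0.01  ]] yaw from long 49.426031033156725 short 49.82793366836037
[ 0.5449 -0.0563  0.8826  0.4337] [50.5715 24.8501] [-1.0268 -0.6443  0.0459  0.7113 -0.1307  0.0422  1.0981 -0.0863]
side pred [[351.7949 157.2729]
 [371.8252 163.8411]
 [387.5562 170.2162]
 [367.5883 163.7217]]
```

Emit:
play_rows(linear=[[-0.014, 0.025, -0.02], [-0.014, 0.026, -0.02], [0, 0, -0.02], [0, 0, 0]], turn=[-5.3, -5.2, 0, 0], hand=0.045)

```text
time: 11.6
tool_pos: [0.4754, 0.2847, 0.1341]
tool_rot: [0.001, 0.959, 0.284, -0.002]
contact_force: [0.6, -0.5, 0.2]
gripper_width: 0.524
grasp_force: 0.0
```

Emit:
play_rows(linear=[[-0.001, 0.005, -0.03], [0, 0, -0.03], [0, 0, -0.025], [0, 0, -0.015], [0, 0, 0]], turn=[0, 0, 0, 0, 0], hand=0.034)

```text
time: 12.22
tool_pos: [0.4751, 0.2906, 0.0358]
tool_rot: [0.0, 0.959, 0.284, -0.001]
contact_force: [0.3, 0.6, 0.4]
gripper_width: 0.398
grasp_force: 0.0
```

Run:
```python
from h import *
np.set_printoptions(precision=4,suppress=True)
s=state();print(s["tool_pos"],s["contact_force"],s["gripper_width"])
b=shot("side","s5.png");a=shot("top","t5.png")
H=np.zeros((480,800,3),np.uint8);H[:,:480]=cv2.resize(b[205:285,340:420],(480,480),interpolation=2)[:,:,::-1]
H[:320,480:]=cv2.resize(a[245:325,210:290],(320,320),interpolation=2)[:,:,::-1]
cv2.imwrite("pics/c5.png",H)
q=s["tool_pos"];print(proj("side",[[q[0],q[1],z] for z in(0,.006,.028,q[2],q[2]+.02)]))
```

```text
[0.4751 0.2906 0.0358] [0.2774 0.5577 0.3501] 0.3976280559330725
[[380.2693 262.9153]
 [380.482  260.4088]
 [381.2705 251.0727]
 [381.5549 247.6877]
 [382.2876 238.9216]]
```

View pics/c5.png

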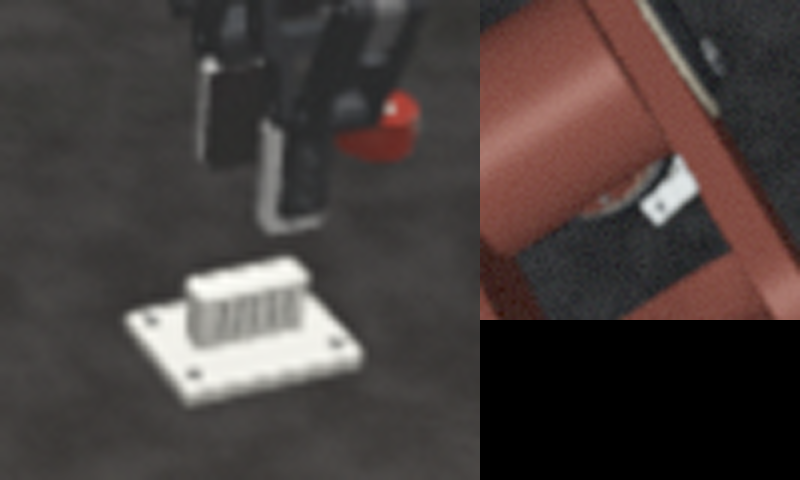

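Side view: fingertips at about (378,232) and (388,243), mean ~22 mm above the reported TCP. They sit symmetrically over the rib (381.7,250.8), so I'll descend 42 mm and grip.

Emit:
play_rows(linear=[[0, 0, -0.015], [0, 0, -0.015], [0, 0, -0.008], [0, 0, -0.003], [0, 0, 0]], turn=[0, 0, 0, 0, 0])

```text
time: 12.95
tool_pos: [0.4749, 0.2915, -0.0048]
tool_rot: [0.0, 0.959, 0.284, -0.0]
contact_force: [-0.2, 0.1, -0.3]
gripper_width: 0.399
grasp_force: 0.0
```

Emit:
play_rows(linear=[[0, 0, 0], [0, 0, 0], [0, 0, 0], [0, 0, 0]], turn=[0, 0, 0, 0], hand=0.0)

```text
time: 13.45
tool_pos: [0.4757, 0.2918, -0.0038]
tool_rot: [-0.0, 0.959, 0.284, 0.001]
contact_force: [-0.8, 1.0, 4.3]
gripper_width: 0.114
grasp_force: 60.3
```

Emit:
play_rows(linear=[[0, 0, 0.02], [0, 0, 0.05], [0, 0, 0.05], [0, -0.02, 0.045], [0.01, -0.045, 0], [0.01, -0.045, 0], [0.01, -0.045, 0], [0.01, -0.045, 0]], turn=[0, 0, 0, 0, 4, 4, 4, 5])

```text
time: 14.45
tool_pos: [0.5149, 0.0901, 0.1613]
tool_rot: [0.0, 0.906, 0.424, 0.0]
contact_force: [0.6, 0.1, -0.7]
gripper_width: 0.117
grasp_force: 59.8
```

Emit:
play_rows(linear=[[0.01, -0.045, 0], [0.01, -0.045, 0], [0.005, -0.035, 0], [0, -0.02, 0], [0, 0, 0], [0, 0, 0]], turn=[0, 0, 0, 0, 0, 0])

```text
time: 15.2
tool_pos: [0.5398, -0.0525, 0.1605]
tool_rot: [-0.0, 0.906, 0.423, 0.0]
contact_force: [0.4, 0.0, -0.2]
gripper_width: 0.119
grasp_force: 59.8
```

```bash
python3 -c "
from h import *
s=state();print(s['tool_pos'],s['tool_rot'],s['contact_force'],s['ft_torque'],s['gripper_width'],s['grasp_force'])"
```

```text
[ 0.53977541 -0.05250774  0.16047658] [-3.17454495e-04  9.06113019e-01  4.23035565e-01  8.60626316e-05] [ 0.37937948  0.04264607 -0.21824323] [0.02226152 0.04404577 0.06621819] 0.11906051844893101 59.78365480899811
```

Emit:
play_rows(linear=[[-0.001, -0.0105, -0.02], [0, 0, -0.025], [0, 0, -0.015], [0, 0, -0.004], [0, 0, 0]], turn=[0, 0, 0, 0, 0])

```text
time: 15.82
tool_pos: [0.5391, -0.0639, 0.0964]
tool_rot: [-0.0, 0.906, 0.423, -0.0]
contact_force: [0.0, -0.1, -0.0]
gripper_width: 0.118
grasp_force: 59.8
```

Run:
```python
from h import *
np.set_printoptions(precision=4,suppress=True)
s=state();print(s["tool_pos"],s["contact_force"],s["ft_torque"])
b=shot("side","s6.png");a=shot("top","t6.png")
q=s["tool_pos"]; M=R.from_euler("z",50,degrees=True).as_matrix()
P=np.array([(x,y,z) for z in(0,.006) for x in(-.032,.032) for y in(-.023,.023)])@M.T+[q[0],q[1],q[2]+.0038]
print(proj("side",P).round(1).tolist(),proj("top",P).round(1).tolist())
H=np.zeros((560,800,3),np.uint8);H[:,:480]=cv2.resize(b[120:190,325:385],(480,560),interpolation=2)[:,:,::-1]
H[:320,480:]=cv2.resize(a[180:260,370:450],(320,320),interpolation=2)[:,:,::-1]
cv2.imwrite("pics/c6.png",H)
```

```text
[ 0.5391 -0.0639  0.0964] [ 0.0183 -0.1373 -0.0095] [ 0.0345  0.0104 -0.0122]
[[374.4, 151.5], [386.2, 155.9], [357.3, 155.8], [368.9, 160.6], [374.5, 149.4], [386.3, 153.8], [357.4, 153.7], [369.1, 158.4]] [[431.7, 218.7], [421.2, 237.8], [404.5, 203.2], [393.8, 222.1], [432.4, 218.2], [421.9, 237.5], [405.0, 202.6], [394.3, 221.6]]
```

Emit:
play_rows(linear=[[0, 0, -0.004], [0, 0, -0.003], [0, 0, -0.002], [0, 0, 0]], turn=[0, 0, 0, 0])

```text
time: 16.42
tool_pos: [0.5388, -0.0639, 0.0871]
tool_rot: [-0.0, 0.906, 0.423, -0.0]
contact_force: [0.2, 0.6, -0.5]
gripper_width: 0.119
grasp_force: 59.8
```

Emit:
play_rows(linear=[[0, 0, -0.002], [0, 0, -0.002], [0, 0, 0]], turn=[0, 0, 0])

```text
time: 16.8
tool_pos: [0.5388, -0.0639, 0.0831]
tool_rot: [-0.0, 0.906, 0.423, -0.0]
contact_force: [-0.0, 0.5, -0.4]
gripper_width: 0.114
grasp_force: 59.8
```

Emit:
play_rows(linear=[[0, 0, -0.002], [0, 0, -0.001], [0, 0, 0]], turn=[0, 0, 0])

```text
time: 17.18
tool_pos: [0.5394, -0.0643, 0.0818]
tool_rot: [0.0, 0.906, 0.423, 0.0]
contact_force: [-3.5, -0.7, 4.5]
gripper_width: 0.116
grasp_force: 60.6
```

Emit:
play_rows(linear=[[0, 0, -0.002], [0, 0, -0.001], [0, 0, 0]], turn=[0, 0, 0])

```text
time: 17.55
tool_pos: [0.5396, -0.0647, 0.0808]
tool_rot: [0.001, 0.906, 0.423, -0.0]
contact_force: [-8.8, -1.1, 16.1]
gripper_width: 0.117
grasp_force: 61.8
```

Emit:
play_rows(linear=[[0, 0, -0.001], [0, 0, -0.001], [0, 0, 0]], turn=[0, 0, 0])

```text
time: 17.92
tool_pos: [0.5397, -0.0653, 0.0798]
tool_rot: [0.001, 0.906, 0.423, -0.0]
contact_force: [-11.1, -2.2, 19.7]
gripper_width: 0.114
grasp_force: 62.6
```

```bash
python3 -c "
from h import *
s=state();print(s['tool_pos'],s['tool_rot'],s['contact_force'],s['ft_torque'])"
```

```text
[ 0.53971397 -0.06533722  0.07983125] [ 1.25275783e-03  9.06175201e-01  4.22900394e-01 -4.38644675e-04] [-11.08694644  -2.17323339  19.69426967] [0.02081236 1.7280981  0.13539913]
```

Run:
```python
from h import *
b=shot("side","s7.png");a=shot("top","t7.png")
H=np.zeros((600,800,3),np.uint8);H[:,:400]=cv2.resize(b[125:185,340:380],(400,600),interpolation=2)[:,:,::-1]
H[:480,400:]=cv2.resize(a[182:254,380:440],(400,480),interpolation=2)[:,:,::-1]
cv2.imwrite("pics/c7.png",H)
```

```text
(no output)
```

View pics/c7.png

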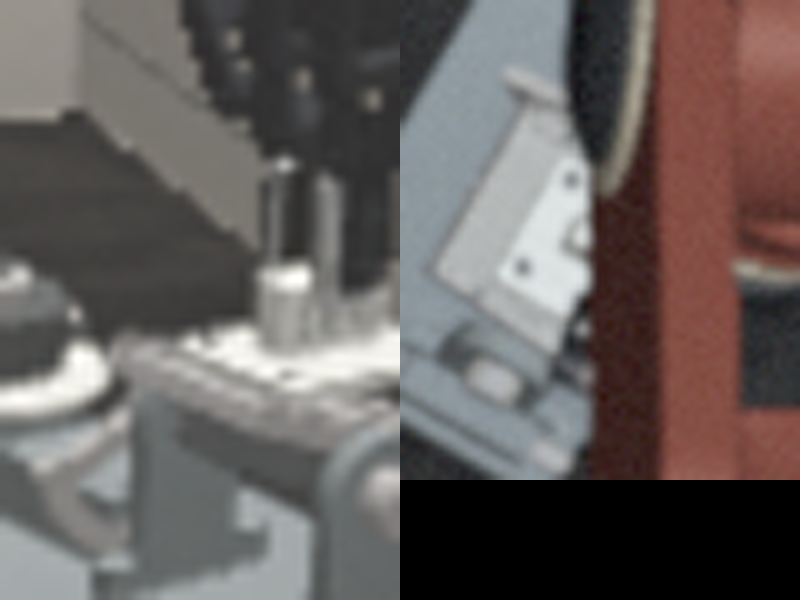

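Top view: the slide's left gap to the table edge is about 12 mm and the right gap about 1–2 mm, so it sits ~4.5–5 mm too far right. It also leans on the right rail, which matches the sideways force. I'll lift and shift it left.

Emit:
play_rows(linear=[[0, 0, 0.007], [0, 0, 0.005], [-0.0038, 0.0032, 0], [0, 0, 0]], turn=[0, 0, 0, 0])

```text
time: 18.52
tool_pos: [0.5344, -0.0603, 0.0866]
tool_rot: [-0.0, 0.906, 0.423, -0.001]
contact_force: [0.6, -0.6, -1.5]
gripper_width: 0.113
grasp_force: 60.1
```

Run:
```python
from h import *
np.set_printoptions(precision=4,suppress=True)
s=state();print(s["tool_pos"],s["contact_force"],s["ft_torque"])
# slide left upper corner/edge check: bright slide vs table in top view; sample profile along stage y across the slide's upper end
a=shot("top","t8.png")
c=np.array([.545,-.056]);M=R.from_euler("ZY",[50,-25],degrees=True).as_matrix()
g=cv2.GaussianBlur(a.min(2).astype(np.float32),(3,3),0)
for xx in(.012,.016,.02):
  ys=np.arange(.0,.042,.002); P=np.c_[np.full_like(ys,xx),ys,np.full_like(ys,.010)]@M.T+[*c,.077]
  p=proj("top",P); print(xx,[int(v) for v in cv2.remap(g,p[:,:1].astype(np.float32),p[:,1:].astype(np.float32),1).ravel()])
```

```text
[ 0.5344 -0.0603  0.0866] [ 0.562  -0.5598 -1.5203] [ 0.0185  0.0203 -0.0341]
0.012 [197, 193, 185, 178, 175, 189, 206, 216, 218, 218, 218, 220, 219, 214, 197, 181, 164, 149, 141, 141, 139]
0.016 [213, 209, 207, 206, 207, 211, 215, 218, 217, 212, 208, 205, 210, 210, 197, 180, 162, 146, 136, 137, 137]
0.02 [220, 220, 221, 220, 219, 219, 218, 219, 214, 198, 179, 169, 184, 201, 197, 179, 159, 141, 131, 131, 132]
```

```bash
cat > prof.py <<'E'
from h import *
c=np.array([.545,-.056])
def prof(f,yaw,slope,xs,ys,z,ctr=c,zc=.077,n="top"):
    g=cv2.imread("pics/"+f).min(2).astype(np.float32); M=R.from_euler("ZY",[yaw,-slope],degrees=True).as_matrix(); out=[]
    for x in xs:
        p=proj(n,np.c_[np.full_like(ys,x),ys,np.full_like(ys,z)]@M.T+[*ctr,zc]).astype(np.float32)
        out.append(cv2.remap(g,p[:,:1],p[:,1:],cv2.INTER_CUBIC).ravel())
    return np.mean(out,0)
E
python3 - <<'E'
from prof import *
ys=np.arange(-.044,.0441,.001)
for yaw in(49,50,51):
    p=prof("t4.png",yaw,25,np.arange(-.03,.021,.003),ys,.003); print(yaw,[f"{int(1000*y)}:{int(v)}" for y,v in zip(ys,p) if abs(y)>.02])
ys=np.arange(.01,.042,.001)
print("t8",[f"{int(1000*y)}:{int(v)}" for y,v in zip(ys,prof("t8.png",50,25,np.arange(.02,.036,.003),ys,.003))])
# level slide in t7/t8: edge in slide-top plane relative TCP
for f,t in(("t7.png",(.5397,-.0653,.0798)),("t8.png",(.5344,-.0603,.0866))):
    print(f,[f"{int(1000*y)}:{int(v)}" for y,v in zip(ys,prof(f,50,0,np.arange(.018,.029,.002),ys,0,np.array(t[:2]),t[2]+.0098))])
E
```

```text
49 ['-44:147', '-43:143', '-41:138', '-40:136', '-39:136', '-38:136', '-37:136', '-36:137', '-35:137', '-34:136', '-33:135', '-32:135', '-31:139', '-30:148', '-29:159', '-28:169', '-27:174', '-26:173', '-25:170', '-24:169', '-23:172', '-22:176', '-21:179', '-20:181', '20:176', '21:175', '22:175', '23:174', '24:173', '25:173', '26:173', '27:176', '28:177', '29:176', '30:170', '31:157', '32:141', '33:131', '34:129', '35:133', '36:136', '37:138', '38:137', '39:136', '40:133', '41:128', '42:123', '43:120', '44:122']
50 ['-44:147', '-43:142', '-41:138', '-40:136', '-39:135', '-38:135', '-37:136', '-36:137', '-35:137', '-34:136', '-33:134', '-32:134', '-31:138', '-30:147', '-29:160', '-28:170', '-27:174', '-26:173', '-25:170', '-24:169', '-23:172', '-22:176', '-21:179', '-20:181', '20:175', '21:176', '22:175', '23:174', '24:173', '25:173', '26:173', '27:175', '28:177', '29:176', '30:171', '31:159', '32:144', '33:131', '34:128', '35:132', '36:136', '37:138', '38:138', '39:136', '40:134', '41:129', '42:123', '43:120', '44:122']
51 ['-44:146', '-43:141', '-41:137', '-40:135', '-39:135', '-38:
[... 733 characters left out ...]
32', '37:130', '38:128', '39:126', '40:124']
t7.png ['10:221', '11:220', '11:217', '12:212', '13:203', '14:193', '15:186', '16:184', '17:188', '18:198', '19:208', '20:213', '21:213', '22:206', '23:192', '24:178', '25:171', '26:170', '27:172', '28:174', '29:175', '30:177', '31:176', '32:170', '33:158', '34:142', '35:131', '36:128', '37:130', '38:134', '39:135', '40:135']
t8.png ['10:220', '11:219', '11:217', '12:211', '13:201', '14:191', '15:184', '16:183', '17:189', '18:201', '19:210', '20:215', '21:214', '22:206', '23:192', '24:178', '25:169', '26:164', '27:154', '28:141', '29:131', '30:128', '31:130', '32:133', '33:135', '34:135', '35:134', '36:131', '37:126', '38:120', '39:111', '40:108']
```

Emit:
play_rows(linear=[[0.0032, -0.0027, 0], [0, 0, -0.004], [0, 0, -0.003], [0, 0, -0.002], [0, 0, 0]], turn=[0, 0, 0, 0, 0])

```text
time: 19.2
tool_pos: [0.5389, -0.064, 0.0808]
tool_rot: [0.0, 0.906, 0.423, -0.0]
contact_force: [-6.1, -0.3, 11.0]
gripper_width: 0.115
grasp_force: 61.6
```

Emit:
play_rows(linear=[[0, 0, -0.001], [0, 0, -0.001], [0, 0, -0.001], [0, 0, 0]], turn=[0, 0, 0, 0])

```text
time: 19.7
tool_pos: [0.5393, -0.0648, 0.0797]
tool_rot: [0.001, 0.906, 0.423, -0.0]
contact_force: [-10.2, -3.1, 20.1]
gripper_width: 0.118
grasp_force: 62.7
```

Emit:
play_rows(linear=[[0, 0, -0.001], [0, 0, -0.001], [0, 0, -0.001], [0, 0, 0]], turn=[0, 0, 0, 0])

```text
time: 20.2
tool_pos: [0.5389, -0.0658, 0.0769]
tool_rot: [0.002, 0.906, 0.423, -0.001]
contact_force: [-12.9, -5.1, 21.4]
gripper_width: 0.117
grasp_force: 64.9
```

Emit:
play_rows(linear=[[0, 0, -0.001], [0, 0, -0.001], [0, 0, 0]], turn=[0, 0, 0])

```text
time: 20.58
tool_pos: [0.5387, -0.0661, 0.0751]
tool_rot: [0.002, 0.906, 0.423, -0.002]
contact_force: [-14.6, -6.5, 22.5]
gripper_width: 0.115
grasp_force: 66.4
```

Emit:
play_rows(linear=[[-0.0005, 0.0005, -0.001], [-0.0005, 0.0005, -0.001], [-0.0005, 0.0005, 0], [0, 0, 0]], turn=[0, 0, 0, 0])

```text
time: 21.08
tool_pos: [0.5384, -0.066, 0.0736]
tool_rot: [0.004, 0.906, 0.423, -0.001]
contact_force: [-11.8, -9.6, 21.2]
gripper_width: 0.116
grasp_force: 67.6
```

Emit:
play_rows(linear=[[0, 0, -0.001], [0, 0, -0.0005], [0, 0, 0]], turn=[0, 0, 0])

```text
time: 21.45
tool_pos: [0.5383, -0.066, 0.0723]
tool_rot: [0.004, 0.906, 0.423, -0.001]
contact_force: [-13.5, -9.3, 22.6]
gripper_width: 0.118
grasp_force: 69.1
```

Emit:
play_rows(linear=[[0, 0, -0.001], [0, 0, 0], [0, 0, 0]], turn=[0, 0, 0])

```text
time: 21.82
tool_pos: [0.5383, -0.066, 0.0714]
tool_rot: [0.004, 0.906, 0.423, -0.001]
contact_force: [-12.8, -10.7, 23.1]
gripper_width: 0.118
grasp_force: 70.1
```

Emit:
play_rows(linear=[[0, 0, -0.001], [0, 0, 0], [0, 0, 0]], turn=[0, 0, 0])

```text
time: 22.2
tool_pos: [0.5381, -0.0661, 0.0703]
tool_rot: [0.004, 0.906, 0.423, -0.001]
contact_force: [-14.3, -10.3, 23.1]
gripper_width: 0.117
grasp_force: 71.1
```

Run:
```python
from h import *
np.set_printoptions(precision=4,suppress=True)
s=state();print(s["tool_pos"],s["contact_force"],s["ft_torque"],s["joint_pos"])
shot("side","s9.png");shot("top","t9.png")
```

```text
[ 0.5381 -0.0661  0.0703] [-14.2956 -10.3366  23.0787] [-1.2714  1.9785 -0.0058] [-0.2553 -0.0193  1.9246 -0.0079  1.2332  0.4451]
```

Emit:
play_rows(linear=[[0, 0, -0.001], [0, 0, 0], [0, 0, 0]], turn=[0, 0, 0])

```text
time: 22.68
tool_pos: [0.5382, -0.0662, 0.0696]
tool_rot: [0.004, 0.906, 0.423, -0.001]
contact_force: [-14.0, -10.4, 24.7]
gripper_width: 0.115
grasp_force: 71.7
```

Emit:
play_rows(linear=[[0, 0, -0.001], [0, 0, 0], [0, 0, 0]], turn=[0, 0, 0])

```text
time: 23.05
tool_pos: [0.538, -0.0665, 0.0685]
tool_rot: [0.004, 0.906, 0.423, -0.002]
contact_force: [-15.0, -11.8, 25.4]
gripper_width: 0.115
grasp_force: 72.5
```

Emit:
play_rows(linear=[[0, 0, -0.001], [0, 0, 0], [0, 0, 0]], turn=[0, 0, 0])

```text
time: 23.42
tool_pos: [0.5379, -0.0666, 0.0675]
tool_rot: [0.004, 0.906, 0.423, -0.002]
contact_force: [-15.0, -11.8, 25.1]
gripper_width: 0.117
grasp_force: 73.6
```

Run:
```python
from prof import *
np.set_printoptions(precision=4,suppress=True)
s=state();print(s["tool_pos"],s["contact_force"],s["ft_torque"])
shot("side","s10.png");shot("top","t10.png")
# silhouette of the slide in side view: bright pixels
for f in("s7.png","s9.png","s10.png"):
    g=cv2.imread("pics/"+f)[140:180,335:400].min(2); t=(g>205).astype(np.uint8)
    c=max(cv2.findContours(t,0,1)[0],key=cv2.contourArea); print(f,cv2.contourArea(c),(cv2.boxPoints(cv2.minAreaRect(c))+[335,140]).round(1).tolist())
    print('\n'.join(''.join('#' if v>205 else '+' if v>185 else '.' for v in r) for r in g[12:36,5:60]))
```

```text
[ 0.5379 -0.0666  0.0675] [-15.0044 -11.7882  25.0834] [-1.5294  2.2249 -0.0131]
s7.png 32.5 [[361.0, 158.0], [384.0, 158.0], [384.0, 163.0], [361.0, 163.0]]
.++........................+###........................
...........................+###........................
.......................................................
.......................................................
.......................................................
.......................................................
......................+##+............##+..............
...................#..###+........+++#####.............
.......###..........+#####+...++#############..........
.......###+............##################..............
......####+........+.....+##.+######+..................
...++#####...........+......+##+.......................
########+..............................................
#####+..........................+......................
.......................................................
.......................................................
..............................................
[... 2544 characters left out ...]
...+###+.++.................
########+..............+.......+#######+...............
#####+................................+##+.............
.......................................................
.......................................................
.......................................................
.......++..............................................
.......................................................
.......................................................
......................................++...............
.......................................................
.......................................................
.......................................................
```

Emit:
play_rows(linear=[[0, 0, 0.002], [0, 0, 0.002], [0, 0, 0.001], [0, 0, 0]], turn=[0, 0, 0, 0])

```text
time: 24.02
tool_pos: [0.538, -0.0646, 0.0692]
tool_rot: [0.003, 0.906, 0.423, -0.0]
contact_force: [-3.9, -6.3, 8.2]
gripper_width: 0.115
grasp_force: 71.2
```

Emit:
play_rows(linear=[[0, 0, 0], [0, 0, 0], [0, 0, 0], [0, 0, 0]], turn=[0, 0, 0, 0], hand=0.018)

```text
time: 24.52
tool_pos: [0.5367, -0.0617, 0.0665]
tool_rot: [-0.0, 0.906, 0.423, -0.0]
contact_force: [-0.2, -0.1, -0.4]
gripper_width: 0.205
grasp_force: 0.0
```

Run:
```python
from prof import *
np.set_printoptions(precision=4,suppress=True)
s=state();print(s["tool_pos"],s["contact_force"],s["ft_torque"])
shot("side","s11.png");shot("top","t11.png")
for f in("s11.png",):
    g=cv2.imread("pics/"+f)[140:180,335:400].min(2)
    print('\n'.join(''.join('#' if v>205 else '+' if v>185 else '.' for v in r) for r in g[12:36,5:60]))
```

```text
[ 0.5367 -0.0617  0.0665] [-0.2331 -0.0721 -0.434 ] [ 0.0795  0.0086 -0.0446]
.++....................................................
.......................................................
............................+++........................
.............................+++.......................
..............................+........................
.......................................................
.......................................................
..................+....................................
.......###...........##+...............................
.......###+......+.....+##.............................
......####+...............++...........................
...++#####............+.....++.+.......................
########+..................+....###+...................
#####+.............................+###+...............
.......................................+#+.............
.......................................................
........++.............................................
.......................................................
.......................................................
.......................................................
......................................++...............
.......................................................
.......................................................
.......................................................
```

Run:
```python
from prof import *
ys=np.arange(.012,.040,.001)
for z in(.003,.006):
  for xs in((.012,.016),(.018,.022),(.024,.026),(.032,.036)):
    print(z,xs,[f"{int(round(1000*y))}:{int(v)}" for y,v in zip(ys,prof("t11.png",50,25,xs,ys,z))])
xs=np.arange(.01,.05,.001)
def profx(y): 
    g=cv2.imread("pics/t11.png").min(2).astype(np.float32);M=R.from_euler("ZY",[50,-25],degrees=True).as_matrix()
    p=proj("top",np.c_[xs,np.full_like(xs,y),np.full_like(xs,.006)]@M.T+[*c,.077]).astype(np.float32)
    return [f"{int(round(1000*x))}:{int(v)}" for x,v in zip(xs,cv2.remap(g,p[:,:1],p[:,1:],2).ravel())]
print(profx(.01));print(profx(.015))
```

```text
0.003 (0.012, 0.016) ['12:213', '13:204', '14:193', '15:185', '16:184', '17:189', '18:198', '19:206', '20:214', '21:214', '22:208', '23:196', '24:182', '25:172', '26:172', '27:175', '28:177', '29:177', '30:172', '31:160', '32:142', '33:130', '34:125', '35:128', '36:133', '37:136', '38:139', '39:139']
0.003 (0.018, 0.022) ['12:210', '13:199', '14:183', '15:173', '16:172', '17:180', '18:193', '19:205', '20:211', '21:212', '22:207', '23:196', '24:184', '25:176', '26:174', '27:176', '28:177', '29:177', '30:172', '31:159', '32:144', '33:130', '34:127', '35:129', '36:128', '37:126', '38:123', '39:120']
0.003 (0.024, 0.026) ['12:184', '13:183', '14:183', '15:184', '16:186', '17:188', '18:188', '19:188', '20:187', '21:184', '22:179', '23:173', '24:169', '25:168', '26:165', '27:162', '28:157', '29:153', '30:151', '31:146', '32:135', '33:127', '34:124', '35:126', '36:128', '37:125', '38:118', '39:111']
0.003 (0.032, 0.036) ['12:179', '13:179', '14:179', '15:178', '16:177', '17:178', '18:178', '19:179', '20:178', '21:177', '22:176', '23:176', '24:175', '25:172', '26:171', '27:172', '28:177', '2
[... 1417 characters left out ...]
'20:220', '21:221', '22:221', '23:219', '24:216', '25:206', '26:191', '27:180', '28:172', '29:171', '30:173', '31:176', '32:178', '33:179', '34:179', '35:179', '36:179', '37:179', '38:179', '39:180', '40:181', '41:182', '42:179', '43:171', '44:161', '45:145', '46:133', '47:130', '48:132', '49:135']
['10:217', '11:217', '12:219', '13:218', '14:213', '15:206', '16:194', '17:176', '18:164', '19:160', '20:163', '21:171', '22:183', '23:194', '24:201', '25:198', '26:188', '27:179', '28:171', '29:172', '30:175', '31:177', '32:178', '33:178', '34:179', '35:179', '36:179', '37:179', '38:178', '39:178', '40:179', '41:179', '42:178', '43:176', '44:168', '45:153', '46:140', '47:134', '48:133', '49:135']
```

Emit:
play_rows(linear=[[0.0009, -0.0008, 0], [0, 0, 0], [0, 0, 0], [0, 0, 0]], turn=[0, 0, 0, 0])

```text
time: 25.12
tool_pos: [0.5378, -0.0628, 0.0669]
tool_rot: [0.0, 0.906, 0.423, 0.0]
contact_force: [-0.0, 0.0, -0.4]
gripper_width: 0.214
grasp_force: 0.0
```

Emit:
play_rows(linear=[[0, 0, 0], [0, 0, 0], [0, 0, 0], [0, 0, 0]], turn=[0, 0, 0, 0], hand=0.0)

```text
time: 25.62
tool_pos: [0.5379, -0.0629, 0.0671]
tool_rot: [0.0, 0.906, 0.423, 0.0]
contact_force: [-0.6, -0.6, 2.5]
gripper_width: 0.118
grasp_force: 59.9
```

```bash
python3 -c "
from h import *
s=state();print(s['tool_pos'],s['contact_force'],s['ft_torque'],s['grasp_force'])"
```

```text
[ 0.53794221 -0.06288302  0.06711368] [-0.57617739 -0.6011387   2.50209379] [-0.09368166  0.10280932  0.02496744] 59.94941174983978
```

Emit:
play_rows(linear=[[0.0004, 0.0005, -0.0013], [0.0004, 0.0005, -0.0013], [0, 0, 0], [0, 0, 0]], turn=[0, 0, 0, 0])

```text
time: 26.12
tool_pos: [0.5382, -0.063, 0.067]
tool_rot: [0.001, 0.906, 0.423, -0.002]
contact_force: [-10.0, -2.0, 17.0]
gripper_width: 0.122
grasp_force: 61.9
```

```bash
python3 -c "
from h import *
s=state();print(s['tool_pos'],s['contact_force'],s['ft_torque'],s['grasp_force'])"
```

```text
[ 0.5382076  -0.06296402  0.06699466] [-10.02903937  -1.9528149   17.04460201] [-0.36592936  1.8008731   0.0892968 ] 61.88457727432251
```

Emit:
play_rows(linear=[[-0.0007, -0.0001, 0.001], [0, 0, 0], [0, 0, 0], [0, 0, 0]], turn=[0, 0, 0, 0])

```text
time: 26.62
tool_pos: [0.5381, -0.0629, 0.0671]
tool_rot: [0.001, 0.906, 0.423, -0.001]
contact_force: [-5.4, -2.5, 9.8]
gripper_width: 0.118
grasp_force: 61.0
```

Run:
```python
from prof import *
np.set_printoptions(precision=3,suppress=True)
s=state();print(s['tool_pos'],s['contact_force'],s['ft_torque'],s['grasp_force'])
shot("side","s12.png");shot("top","t12.png")
g=cv2.imread("pics/s12.png")[140:180,335:400].min(2)
print('\n'.join(''.join('#' if v>205 else '+' if v>185 else '.' for v in r) for r in g[12:30,5:60]))
ys=np.arange(.018,.036,.001)
print([f"{int(round(1000*y))}:{int(v)}" for y,v in zip(ys,prof("t12.png",50,25,(.012,.016,.02),ys,.006))])
for x0 in(.01,):
  xs=np.arange(.015,.05,.001);gg=cv2.imread("pics/t12.png").min(2).astype(np.float32);M=R.from_euler("ZY",[50,-25],degrees=True).as_matrix()
  p=proj("top",np.c_[xs,np.full_like(xs,x0),np.full_like(xs,.006)]@M.T+[*c,.077]).astype(np.float32)
  print([f"{int(round(1000*x))}:{int(v)}" for x,v in zip(xs,cv2.remap(gg,p[:,:1],p[:,1:],2).ravel())])
# collar lug same as in t4?
print("lug diff t4-t12/s",cv2.absdiff(cv2.imread("pics/s4.png"),cv2.imread("pics/s12.png"))[148:172,325:350].max(2).mean())
```

```text
[ 0.538 -0.063  0.067] [-5.384 -2.501  9.771] [-0.357  0.839  0.025] 61.028210520744324
.++....................................................
.......................................................
.............................++........................
.............................+.........................
.......................................................
.......................................................
.......................................................
.......................................................
.......###........+...++...............................
.......###+......+.....+##+............................
......####+...............#+...........................
...++#####............+.....++.+.......................
########+...............+..+...+##++...................
#####+.............................+###+...............
.......................................+#+.............
...........................................+...........
........++.............................................
.......................................................
['18:184', '19:192', '20:202', '21:210', '22:215', '23:213', '24:202', '25:186', '26:173', '27:167', '28:171', '29:175', '30:175', '31:169', '32:155', '33:141', '34:130', '35:128']
['15:220', '16:220', '17:220', '18:220', '19:220', '20:219', '21:220', '22:220', '23:217', '24:213', '25:203', '26:188', '27:177', '28:171', '29:170', '30:173', '31:176', '32:178', '33:180', '34:181', '35:180', '36:180', '37:180', '38:179', '39:178', '40:178', '41:178', '42:176', '43:169', '44:159', '45:142', '46:131', '47:128', '48:130', '49:132']
lug diff t4-t12/s 0.895
```

Run:
```python
from h import *
c=np.array([.6427,-.134]); th=np.arange(-160,-30,3)
def pol(f,r,z):
    g=cv2.imread("pics/"+f).min(2).astype(np.float32); t=np.radians(th); o=0
    for q in r:
        p=proj("top",np.c_[c[0]+q*np.cos(t),c[1]+q*np.sin(t),np.full_like(t,z)]).astype(np.float32); o=o+cv2.remap(g,p[:,:1],p[:,1:],2).ravel()
    return o/len(r)
a,b=pol("top0.png",(.028,.030,.032),.057),pol("t4.png",(.028,.030,.032),.057)
a2,b2=pol("top0.png",(.033,.0345),.05),pol("t4.png",(.033,.0345),.05)
for r in zip(th,a,b,b-a,a2,b2): print(*[int(v) for v in r])
```

```text
-160 221 221 0 211 211
-157 222 221 -1 211 212
-154 222 223 0 212 213
-151 223 222 0 214 214
-148 222 223 0 213 214
-145 220 219 0 215 214
-142 213 203 -9 213 213
-139 194 167 -26 209 209
-136 177 125 -51 194 190
-133 178 120 -57 169 148
-130 190 152 -38 162 119
-127 206 171 -34 177 136
-124 216 168 -47 196 158
-121 217 180 -36 209 159
-118 217 202 -14 213 172
-115 215 212 -3 215 202
-112 212 212 0 215 212
-109 209 210 1 212 214
-106 206 206 0 211 213
-103 204 204 0 212 212
-100 200 202 2 212 211
-97 198 200 2 209 210
-94 197 197 0 208 209
-91 191 191 0 207 206
-88 188 187 -1 202 201
-85 188 186 -1 201 200
-82 188 188 0 203 202
-79 170 185 14 197 203
-76 138 178 39 169 199
-73 121 173 51 137 195
-70 129 171 42 136 190
-67 133 171 37 151 192
-64 126 169 43 141 193
-61 131 162 30 139 184
-58 139 150 11 149 166
-55 153 158 4 170 176
-52 160 167 6 182 191
-49 161 169 7 183 191
-46 161 164 2 184 186
-43 164 164 0 188 187
-40 167 167 0 192 192
-37 173 173 0 199 200
-34 177 180 2 203 206
-31 180 182 2 201 204
```

The lug centre now lies at about -129.5° and the double line at -130.5°, so the collar is locked. The slide is pressed with about 11 N, seated on the face and centred across it. Handing in.

Emit:
play_rows(linear=[[0, 0, 0], [0, 0, 0], [0, 0, 0], [0, 0, 0]], turn=[0, 0, 0, 0])

```text
time: 27.22
tool_pos: [0.5381, -0.0629, 0.067]
tool_rot: [0.001, 0.906, 0.423, -0.001]
contact_force: [-4.2, -2.0, 10.1]
gripper_width: 0.12
grasp_force: 61.0
```

```bash
python3 -c "
from plant import *
print(state()['contact_force'],state()['grasp_force']);print(job_done())"
```

```text
[-4.1571606  -2.03697494 10.14565877] 61.02969288825989
the job is handed in; nothing more can be done
None
```

I handed the job in at about 27 s with the collar at its locked mark and the slide gripped and pressed onto the sloped face at about 11 N; no verdict came back, and the slide sits against the lower lip, about 8.5 mm below the face centre (limit 10 mm).

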